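Fit a fresh filter core and set the air valve in the casting workshop

TASK

Push the red valve lever fully shut. With the valve kept shut, lower the fresh white filter core with green ends gently over the upright pipe of the green stand until it sits on its seat, and swing the stand's arm fully home over the core; then push the red lever open again until it points at the yellow marker on its dial and leave it there. Do not disturb the blue lever, the used core, the mug or the clay mould.

Things in the scene. Friction and masses are not known exactly. Their poses are not given: they have to be found in the camera images.
- valve: Fixed block of the red-lever valve: steel foot 120 x 110 mm, brass body, level pipe along its y (28 mm diameter, from 105 mm one side to 105 mm the other, top 44 mm up), white round dial (radius 72 mm, top face 52 mm up). Origin: underside centre, on the vertical lever axis. The shut lever points to its -x, the fully open lever (90 degrees) to its +y, over the pipe.
- lever (a joint): Angle of the red lever in rad: 0 = shut (against its stop), grows clockwise seen from above, 1.57 = fully open (stop). Stiff with friction (about 0.25 N m), stays where left. The lever is level: red grip 22 mm wide, 20 mm high (74 to 94 mm above the table), from 45 to 140 mm from the axis.
- lever_tip (a point): Point in the middle of the red grip's cross-section, 130 mm from the lever axis, 84 mm above the table; its frame turns with the lever and its -x points outwards along the lever.
- mark (a joint): Angle of the yellow set marker on the red lever's dial, in the same measure as the lever: the lever is set right when both angles agree. It stays put.
- mark_tip (a point): Top of the yellow marker, a tab 44 mm wide at the dial's rim, 84 mm from the lever axis, 59 mm above the table; its -x points outwards. It lies below the lever, so the lever passes over it; when set, the 22 mm wide lever lies centred over the tab.
- lever2_tip (a point): The same point on the blue lever of the second, like valve, which must be left as it is (the two valves may change places).
- core: Fresh filter core: upright hollow cylinder, white with green ends, 56 mm outer diameter at the ends (53 mm between), 110 mm tall, through bore 27 mm, about 0.25 kg. Origin: centre of its underside. It stands on the table.
- used_core: Used filter core, same shape, brown with black ends. Stays where it is.
- stand: Fixed green filter stand, foot 140 x 200 x 20 mm. Origin: underside, on the axis of the upright steel pipe (20 mm diameter, top 135 mm above the table, tapered over the last 10 mm). At its +y, 85 mm from the pipe, a post (20 mm diameter, to 166 mm up) carries the swing arm.
- seat (a point): Centre of the round seat (radius 38 mm, 30 mm above the table) around the foot of the pipe: the core's underside belongs here.
- swing (a joint): Angle of the swing arm in rad: 0 = home, over the pipe (against its stop); grows clockwise seen from above as it swings away, pointing along the stand's -x at 1.57; 2.1 is the far stop. Friction 0.15 N m, stays where left. The arm is 18 mm wide, 152 to 164 mm up, 120 mm long, its pad's underside 148 mm up (8 mm over a seated core).
- swing_knob (a point): Middle of the upright orange knob near the arm's end (22 mm diameter, from 164 to 207 mm above the table), 115 mm from the post's axis, 186 mm up.
- mug: White mug, radius 36 mm, 85 mm tall, stays where it is. Origin under its centre.
- mould: Open reddish clay casting mould, radius 85 mm, 50 mm tall, stays where it is. Origin under its centre.
Mind the look-alikes: they are no part of the job. Leave any purple look-alike of the stand alone.

How it is judged:
By the outcome, as a careful person would: the job done as asked, in the order asked, and still so for the second after the job is handed in, with the robot touching nothing.
It also fails if it takes over 72 s, if anything falls off the work surface, if the arm or the gripper's body presses on something with over 40 N, if the wrist force passes 120 N, or if a joint passes its speed limit or range.

ROBOT

A 6-joint arm with a two-finger parallel gripper is mounted at the origin on the work surface. World frame = base frame: x ahead of the robot, y to its left, z up, the work surface at z = 0. Lengths are in m, angles in rad, forces in N, time in s.
With the tool pointing down it reaches from about 0.35 to 0.875 m from the base axis. Payload 4.2 kg.
Tool frame: the origin (TCP) lies on the centre line of the jaws, within the pads' length; the fingertips stand 8 mm ahead of it and the grasp point (between the pads) lies 11 mm behind it; y points along the fingers, z is the direction in which the jaws open and shut, and the axes are right-handed (so a half turn about y gives the same grasp; the last joint's range is limited). The gripper opens to 87 mm and grips with 3 to 60 N. Pads are 19 mm wide; open, the fingers measure 117 mm over their backs; the gripper's body (75 mm by 190 mm) begins 51 mm behind the grasp point.
Start: joints at [1.601, 0.385, 0.008, 0, -1.194, -0.259], TCP at [0.142, 0.609, 0.192] pointing down, gripper open.
Joint ranges: [-3.14, 3.14], [-1.21, 2.06], [-1.07, 1.41], [-3.16, 2.05], [-2.99, -0.16], [-3.1, 3.1]. Speed limits (rad/s): [2.79, 2.79, 3.14, 3.14, 3.14, 3.14].

INTERFACE

Orientations are given as a rotation vector (axis times angle).
In Python, from bench import bot gives the robot as it stands. Calls block until the motion is done:
- bot.movep(position, orientation): joint-space move of the TCP to a pose.
- bot.movel(position, orientation=None, speed=0.15, until_force=None): straight line of the TCP; orientation=None keeps the orientation; speed is the mean speed in m/s. With until_force (N) it stops when the force on the tool has changed by that much, and returns True; else False.
- bot.goto_joints(angles): joint-space move.
- bot.grip(opening): finger opening in m; the grip force is fixed at half the most; returns when the fingers have stopped.
- bot.dwell(seconds).
- bot.solve_ik(position, orientation): joint angles nearest the present ones, or None.
- bot.read_state(): the state.
- bot.get_image(name): name is "side" or "top" or "wrist"; returns the picture (480x640x3 uint8, red, green, blue); there is no depth.
- bot.get_calibration(name): a dict with "camera_matrix" (3x3 intrinsics, pixels), "camera_from_world" (4x4, takes a point from world to camera coordinates). Camera axes: x right, y up, looking along -z (the intrinsics and any distortion apply to the point x, -y, -z); pixel columns grow to the right and rows downward; lengths in m; the calibration is good to about 2 mm. A picture is of the moment at which its call begins: read the wrist's pose just before it. get_calibration takes no time and is no camera call; for the wrist camera it gives the pose at the moment of the call.
A pose or a line that the arm cannot do raises bot.Unreachable and nothing moves.
- bot.close_job(): hands the job in, once; it reports no verdict.
Trained networks look in the newest picture that a camera, given by its name, has taken for a name from the list of things; names that differ only in an ending like _2 or _b are one class to them, and where a whole thing is asked for, a point or a joint stands for the part that bears it (a point fixed in the world has none). Each returns a list of dicts, best first, with "p" (0 to 1); they miss things now and then, are a little off and sometimes report something else, mostly with a low value. They report only what shows in the picture. A call takes as long as a camera call. They do not tell look-alikes from the thing itself.
- bot.regions_of(target, camera): "region" (480x640 bool, what is visible of it) and "bbox" ([left, top, right, bottom] in pixels, round what is visible of it).
The state is a dict: "time": time; "joint_positions": joint angles; "qvel": joint speeds; "effort": joint torques, N m; "position": TCP position; "tool_rot": TCP orientation; "wrist_force": force on the tool from outside, world axes, zero at the start; "torque": the same for the moment, N m; "grip_width": finger opening in m.
Only numpy, scipy, OpenCV 4.12 (cv2) and the standard library are available. Lean on these libraries where they do the work, as an engineer would, in place of code of your own. Each camera call takes 0.05 s, during which the arm holds its last target. There are 200 camera calls.

## Working session

There is one attempt and no reset: what is moved stays moved. The work goes in short steps, each a Python script; the robot and the scene stay as the last script left them, time stands still between calls to the robot, and variables do not carry over. Pictures are saved under pics/ and viewed, about 8 in all and at most 12, crops included, and the job is handed in when it is done.

```bash
mkdir -p pics; ls; python3 - <<'E'
from bench import bot
import cv2,numpy as np
for n in("top","side"):
    im=bot.get_image(n); cv2.imwrite(f"pics/{n}0.png",im[:,:,::-1])
    c=bot.get_calibration(n); print(n,c)
s=bot.read_state();print(s)
E
```

```text
pics
top {'camera_matrix': array([[454.4947771 ,   0.        , 315.72817414],
       [  0.        , 454.4947771 , 244.25041832],
       [  0.        ,   0.        ,   1.        ]]), 'camera_from_world': array([[-0.02364403, -0.99964496, -0.01228499,  0.01702153],
       [ 0.99122141, -0.02504019,  0.12981952, -0.53572171],
       [-0.13008104, -0.00910769,  0.99146153, -1.18002503],
       [ 0.        ,  0.        ,  0.        ,  1.        ]])}
side {'camera_matrix': array([[499.54758902,   0.        , 317.59741   ],
       [  0.        , 499.54758902, 242.67928409],
       [  0.        ,   0.        ,   1.        ]]), 'camera_from_world': array([[ 0.77029243, -0.63754026, -0.01385588, -0.41521292],
       [ 0.33666343,  0.38811996,  0.85791645, -0.28346961],
       [-0.54157854, -0.66551131,  0.51360236, -0.99308504],
       [ 0.        ,  0.        ,  0.        ,  1.        ]])}
{'time': 0.1, 'joint_positions': array([ 1.60057404e+00,  3.85473983e-01,  6.76081035e-03, -4.31876962e-04,
       -1.19404240e+00, -2.58613658e-01]), 'qvel': array([-5.54978946e-05,  8.71312862e-05,  2.81505882e-03,  1.18118464e-03,
       -3.74838657e-04, -9.10120278e-04]), 'effort': array([-3.65435262e-04, -3.91693747e+01,  1.87933731e+01,  4.23193261e+00,
        1.34094665e-02, -7.61583078e-05]), 'position': array([0.14162199, 0.60811427, 0.19137231]), 'tool_rot': array([-0.24138872, -2.09797482,  2.10219548]), 'wrist_force': array([ 0.74531238,  0.06529509, -0.5077578 ]), 'torque': array([ 0.01819609, -0.00062853,  0.00491543]), 'grip_width': 0.08686291203917983}
```

View pics/top0.png

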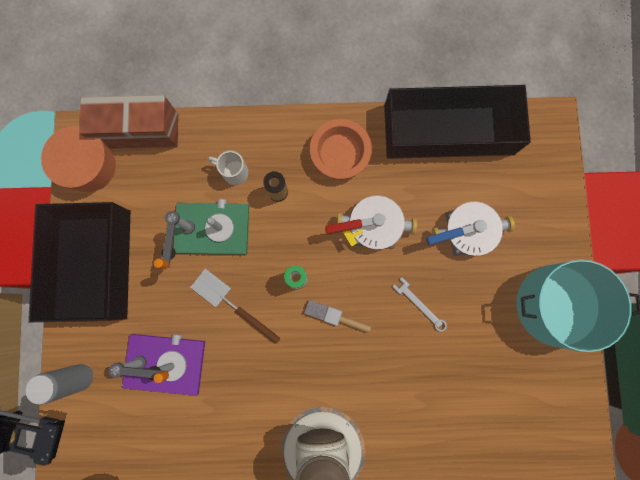

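View pics/side0.png

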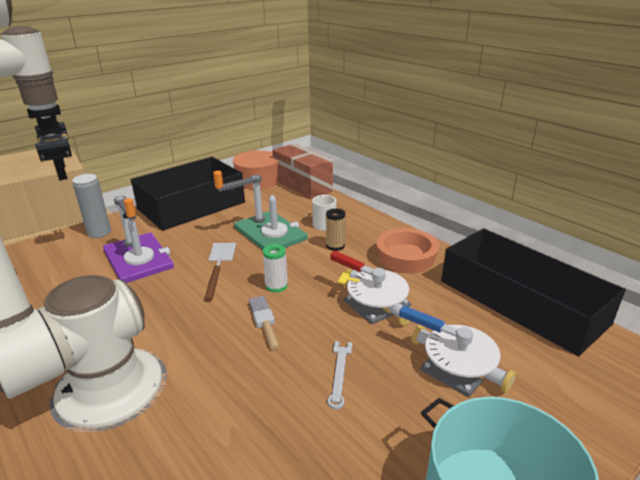

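```bash
cat > h.py <<'E'
from bench import bot
import cv2,numpy as np
from scipy.spatial.transform import Rotation as R
def ray(cal,px,z):
    K,T=cal["camera_matrix"],cal["camera_from_world"]
    d=np.linalg.inv(K)@np.array([px[0],px[1],1.]); d=np.array([d[0],-d[1],-d[2]])
    Rm,t=T[:3,:3],T[:3,3]; C=-Rm.T@t; w=Rm.T@d
    return C+w*(z-C[2])/w[2]
def proj(cal,p):
    K,T=cal["camera_matrix"],cal["camera_from_world"]
    c=T[:3,:3]@np.asarray(p,float)+T[:3,3]; u=K@np.array([c[0],-c[1],-c[2]]); return u[:2]/u[2]
def cen(m):
    n,l,s,c=cv2.connectedComponentsWithStats(m.astype(np.uint8)); return [(tuple(np.round(c[i],1)),s[i].tolist()) for i in range(1,n) if s[i,4]>15]
E
python3 - <<'E'
from h import *
im=cv2.imread("pics/top0.png"); cal=bot.get_calibration("top")
hsv=cv2.cvtColor(im,cv2.COLOR_BGR2HSV)
def rng(a,b): return cv2.inRange(hsv,a,b)>0
print("yellow",cen(rng((24,170,150),(34,255,255))))
print("orange",cen(rng((8,200,180),(16,255,255))))
print("green",cen(rng((50,180,100),(75,255,255))))
red=(rng((0,200,120),(4,255,255))|rng((176,200,120),(180,255,255)))
for c in cen(red): print("red",c)
for n,(p,z) in dict(axis=((378,220),.1),tip=((328,228),.094),mark=((350,237),.059),core=((295,277),.11),pipe=((211,223),.135),post=((172,217),.166),knob=((158,263),.207),bluetip=((428,240),.094),used=((275,180),.11)).items(): print(n,np.round(ray(cal,p,z),3))
cv2.imwrite("pics/c1.png",cv2.resize(im[160:300,140:440],None,fx=2.66,fy=2.66,interpolation=cv2.INTER_CUBIC))
E
```

```text
yellow [((np.float64(351.5), np.float64(236.9)), [344, 230, 18, 16, 128])]
orange [((np.float64(158.1), np.float64(262.8)), [154, 259, 9, 9, 60]), ((np.float64(158.0), np.float64(377.5)), [154, 374, 9, 8, 60])]
green []
red ((np.float64(17.9), np.float64(234.4)), [0, 188, 51, 98, 3281])
red ((np.float64(331.9), np.float64(228.3)), [327, 225, 10, 8, 18])
red ((np.float64(620.5), np.float64(269.0)), [612, 267, 16, 4, 26])
red ((np.float64(634.1), np.float64(268.5)), [629, 268, 11, 2, 21])
axis [ 0.586 -0.156  0.1  ]
tip [ 0.569 -0.029  0.094]
mark [ 0.55  -0.087  0.059]
core [0.445 0.057 0.11 ]
pipe [0.582 0.261 0.135]
post [0.594 0.348 0.166]
knob [0.479 0.364 0.207]
bluetip [ 0.532 -0.282  0.094]
used [0.694 0.103 0.11 ]
```

View pics/c1.png

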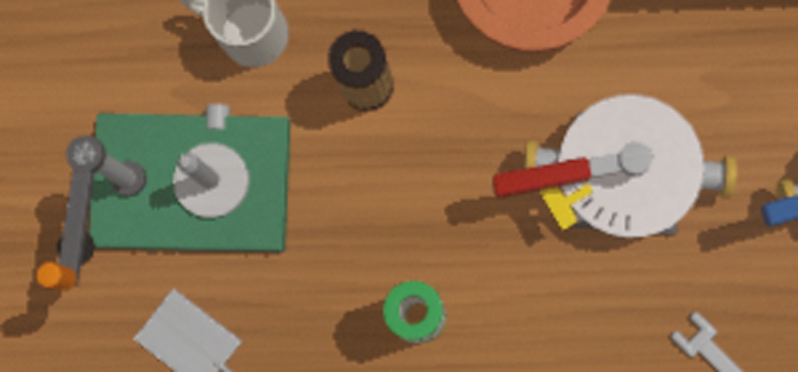

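```bash
cat >> h.py <<'E'
def rot(phi):
    z=np.array([np.cos(phi),np.sin(phi),0]); y=np.array([0,0,-1.]); x=np.cross(y,z)
    return R.from_matrix(np.c_[x,y,z]).as_rotvec()
def shot(n,name):
    cal=bot.get_calibration(n); im=bot.get_image(n); cv2.imwrite(f"pics/{name}.png",im[:,:,::-1]); np.save(f"pics/{name}.npy",cal,allow_pickle=True); return im,cal
def loadcal(name): return np.load(f"pics/{name}.npy",allow_pickle=True).item()
def st():
    s=bot.read_state(); print("t%.1f"%s["time"],np.round(s["position"],4),"F",np.round(s["wrist_force"],1),"w%.4f"%s["grip_width"],"j",np.round(s["joint_positions"],2)); return s
E
python3 - <<'E'
from h import *
s=bot.read_state(); m=R.from_rotvec(s["tool_rot"]).as_matrix(); print(np.round(m,2))
p=s["position"]; bot.movel([p[0]+.08,p[1]-.05,.33],speed=.4); st()
q0=bot.read_state()["joint_positions"]
for a in (97.6,-82.4+0,):
    phi=np.radians(a+90)
    print(a,bot.solve_ik([.57,-.03,.33],rot(phi)), bot.solve_ik([.457,-.145,.1],rot(phi+1.4)))
E
```

```text
[[-0.97 -0.   -0.23]
 [ 0.23 -0.   -0.97]
 [-0.   -1.    0.  ]]
t0.7 [0.2221 0.5577 0.3308] F [ 0.1  0.5 -0.6] w0.0869 j [ 1.46  0.28  0.2  -0.   -1.49 -0.12]
97.6 [ 2.31172907e-01  2.29425427e-01  1.24834527e-01  4.44089210e-16
 -1.46620543e+00 -9.85278834e-02] [ 0.03255903  0.23383815 -0.47154521  0.         -0.86541297  1.50008599]
-82.4 [ 0.23117291  0.22942543  0.12483453  0.         -1.46620543  3.04306477] [ 0.03255903  0.23383815 -0.47154521  0.         -0.86541297 -1.64150666]
```

```bash
python3 - <<'E'
from h import *
bot.movep([.57,-.04,.33],rot(np.radians(187.6))); st()
im,cal=shot("wrist","w1")
for n,p in dict(axis=(.586,-.156,.1),tip=(.569,-.029,.094),mark=(.55,-.087,.059),core=(.445,.057,.11)).items(): print(n,proj(cal,p).round(1))
E
```

```text
t3.1 [ 0.5701 -0.0392  0.3299] F [ 0.1  0.9 -0.3] w0.0870 j [ 0.21  0.23  0.13 -0.   -1.47 -0.08]
axis [320.6 101.7]
tip [320.4 207.9]
mark [340.1 162.7]
core [403.7 285.1]
```

View pics/w1.png

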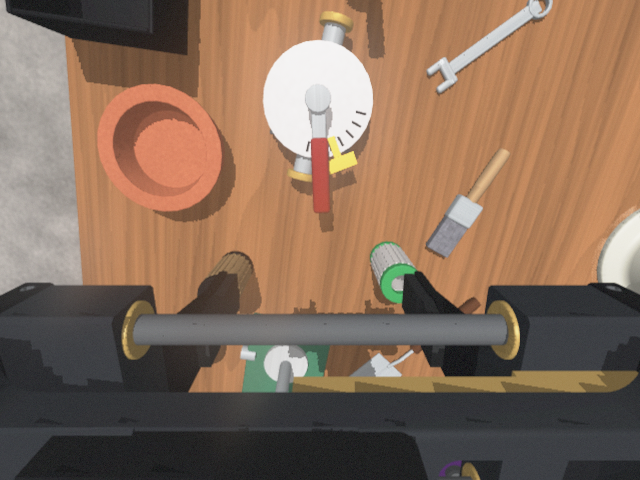

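```bash
python3 - <<'E'
from h import *
im=cv2.imread("pics/w1.png"); cal=loadcal("w1"); hsv=cv2.cvtColor(im,cv2.COLOR_BGR2HSV)
w=((hsv[:,:,1]<40)&(hsv[:,:,2]>150)).astype(np.uint8); w[:,:240]=0;w[:,400:]=0;w[200:]=0
cs=max(cv2.findContours(w,cv2.RETR_EXTERNAL,cv2.CHAIN_APPROX_NONE)[0],key=cv2.contourArea)
pts=np.array([ray(cal,c[0],.052)[:2] for c in cs]); 
def circ(P,r):
    from scipy.optimize import least_squares
    f=least_squares(lambda q:np.hypot(*(P-q[:2]).T)-r,P.mean(0),loss="soft_l1",f_scale=.001); return f.x,np.median(abs(f.fun))
ax=circ(pts,.072);print("dial",ax); ax=ax[0]
def big(m): 
    n,l,s,c=cv2.connectedComponentsWithStats(m.astype(np.uint8)); i=1+s[1:,4].argmax(); return l==i,s[i]
red,s=big(cv2.inRange(hsv,(0,200,60),(6,255,255))>0)
red[:, :280]=0; red[:,360:]=0; print("red",s)
m=(cv2.inRange(hsv,(0,190,60),(6,255,255))>0); m[:,:290]=0;m[:,350:]=0;m[:130]=0;m[230:]=0
ys,xs=np.nonzero(m); print(xs.min(),xs.max(),ys.min(),ys.max())
P=np.array([ray(cal,(x,y),.094)[:2] for x,y in zip(xs,ys)]); c=P.mean(0); d=np.linalg.svd(P-c)[2][0] if 0 else np.linalg.eigh(np.cov(P.T))[1][:,1]
print("lever centre",c,"rad",np.linalg.norm(c-ax),"ang ctr",np.degrees(np.arctan2(*(c-ax)[::-1])),"axis ang",np.degrees(np.arctan2(d[1],d[0])))
a=ray(cal,(336,20),.03);b=ray(cal,(301,174),.03); print("pipe ends",a,b,np.linalg.norm(a-b),np.degrees(np.arctan2(*(b-a)[1::-1])), (a+b)/2)
print("hub",ray(cal,(318,97),.1))
ym=cv2.inRange(hsv,(25,150,120),(33,255,255))>0; ym[:,:325]=0;ym[:,370:]=0;ym[:130]=0;ym[190:]=0
ys,xs=np.nonzero(ym);P=np.array([ray(cal,(x,y),.059)[:2] for x,y in zip(xs,ys)]);v=P-ax
r=np.hypot(*v.T);an=np.degrees(np.arctan2(v[:,1],v[:,0]));print("yellow",len(xs),r.min(),r.max(),np.percentile(an,[0,5,50,95,100]))
for lo in np.arange(.05,.11,.006):
    k=(r>=lo)&(r<lo+.006)
    if k.any():print(round(lo,3),k.sum(),an[k].min().round(1),an[k].max().round(1))
E
```

```text
dial (array([ 0.59058407, -0.16086459]), np.float64(0.001410765926527717))Traceback (most recent call last):
  File "<stdin>", line 12, in <module>
  File "<stdin>", line 11, in big
ValueError: attempt to get argmax of an empty sequence
```

```bash
cat > m.py <<'E'
from h import *
from scipy.optimize import least_squares
def circ(P,r):
    f=least_squares(lambda q:np.hypot(*(P-q[:2]).T)-r,P.mean(0),loss="soft_l1",f_scale=.001); return f.x,np.median(abs(f.fun))
def box(m,x0,y0,x1,y1):
    k=np.zeros_like(m); k[y0:y1,x0:x1]=m[y0:y1,x0:x1]; return k
def W(cal,m,z):
    ys,xs=np.nonzero(m); return np.array([ray(cal,(x,y),z)[:2] for x,y in zip(xs,ys)])
E
python3 - <<'E'
from m import *
im=cv2.imread("pics/w1.png"); cal=loadcal("w1"); hsv=cv2.cvtColor(im,cv2.COLOR_BGR2HSV)
print(hsv[190,321],hsv[160,345],hsv[285,385])
ax=np.array([.5906,-.1609])
m=box(((hsv[:,:,0]<5)|(hsv[:,:,0]>174))&(hsv[:,:,1]>150),300,135,340,220)
P=W(cal,m,.094);c=P.mean(0);d=np.linalg.eigh(np.cov(P.T))[1][:,1];v=P-ax;r=np.hypot(*v.T)
print("lever",m.sum(),c,"r",r.min(),r.max(),"ang ctr",np.degrees(np.arctan2(*(c-ax)[::-1])),"axis",np.degrees(np.arctan2(d[1],d[0])))
a=ray(cal,(336,20),.03);b=ray(cal,(301,174),.03); print("pipe ends",a,b,np.linalg.norm(a-b),np.degrees(np.arctan2(*(b-a)[1::-1])), (a+b)/2)
print("hub",ray(cal,(318,97),.1))
ym=box((abs(hsv[:,:,0].astype(int)-28)<4)&(hsv[:,:,1]>150)&(hsv[:,:,2]>120),325,130,370,190)
P=W(cal,ym,.059);v=P-ax;r=np.hypot(*v.T);an=np.degrees(np.arctan2(v[:,1],v[:,0]));print("yellow",len(r),r.min(),r.max())
for lo in np.arange(.05,.11,.006):
    k=(r>=lo)&(r<lo+.006)
    if k.any():print(round(lo,3),k.sum(),an[k].min().round(1),an[k].max().round(1))
g=box((abs(hsv[:,:,0].astype(int)-63)<12)&(hsv[:,:,1]>150)&(hsv[:,:,2]>80),365,262,420,310)
P=W(cal,g,.11);print("core",len(P),P.min(0),P.max(0),(P.min(0)+P.max(0))/2)
E
```

```text
[  4 152 185] [ 27 132 244] [ 67 136 186]
lever 419 [ 0.57257181 -0.04905435] r 0.07037346738775377 0.1377288936340825 ang ctr 99.15663929215657 axis 101.12588364894862
pipe ends [ 0.58034809 -0.2621507   0.03      ] [ 0.60192461 -0.06173417  0.03      ] 0.20157463702960662 83.85529593966658 [ 0.59113635 -0.16194244  0.03      ]
hub [ 0.58964495 -0.16063212  0.1       ]Traceback (most recent call last):
  File "<stdin>", line 11, in <module>
ValueError: operands could not be broadcast together with shapes (0,) (2,)
```

```bash
cat >> h.py <<'E'
AX=np.array([.590,-.161]); RL=.115
def lp(deg,z=.078,r=RL):
    a=np.radians(deg); return [AX[0]+r*np.cos(a),AX[1]+r*np.sin(a),z],rot(a+np.pi/2)
E
python3 - <<'E'
from h import *
bot.grip(.05)
bot.movep(*lp(99.5,.13)); r=bot.movel(lp(99.5)[0],lp(99.5)[1],speed=.12,until_force=8); print(r); st()
bot.grip(.026); st()
for d in (108,120,132,144,156,166): bot.movel(*lp(d),speed=.12)
st()
print(bot.movel(*lp(180),speed=.05,until_force=9)); s=st()
v=s["position"][:2]-AX; print(np.degrees(np.arctan2(v[1],v[0])),np.hypot(*v))
E
```

```text
False
t5.5 [ 0.5722 -0.0475  0.0792] F [ 0.1  0.3 -0.3] w0.0499 j [ 0.2   0.4  -0.27  0.   -0.89 -0.03]
t6.2 [ 0.571  -0.0476  0.078 ] F [-0.5  0.1 -0.3] w0.0263 j [ 0.2   0.4  -0.28 -0.   -0.89 -0.03]
t8.3 [ 0.4792 -0.1328  0.0781] F [-0.2  0.4 -0.7] w0.0258 j [ 0.06  0.29 -0.46  0.   -0.82  1.26]
False
t9.0 [ 0.4753 -0.1606  0.078 ] F [-0.   0.5 -0.7] w0.0261 j [-0.    0.3  -0.45 -0.   -0.83  1.57]
179.80257603749521 0.11471696649389398
```

```bash
python3 - <<'E'
from h import *
im,_=shot("top","t2"); a=cv2.resize(im[170:290,290:440,::-1],None,fx=2.6,fy=2.6,interpolation=cv2.INTER_CUBIC)
im,_=shot("side","s2"); b=cv2.resize(im[170:340,290:480,::-1],None,fx=2.1,fy=2.1,interpolation=cv2.INTER_CUBIC)
h=max(a.shape[0],b.shape[0]); o=np.zeros((h,a.shape[1]+b.shape[1],3),np.uint8);o[:a.shape[0],:a.shape[1]]=a;o[:b.shape[0],a.shape[1]:]=b;cv2.imwrite("pics/c2.png",o)
E
```

```text
(no output)
```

View pics/c2.png

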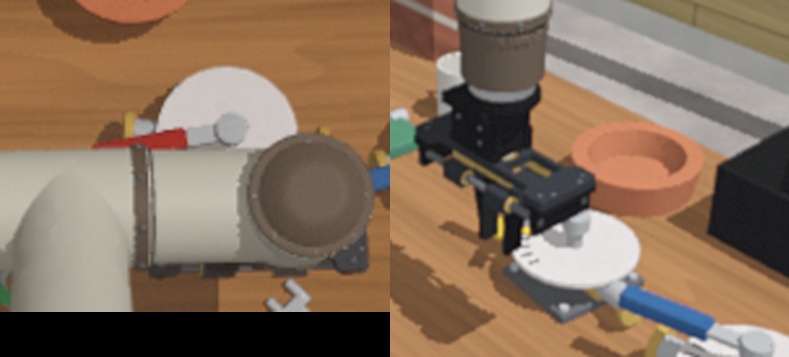

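```bash
python3 - <<'E'
from h import *
p=bot.read_state()["position"]; bot.movel([p[0],p[1],.30],speed=.4); st()
shot("wrist","w2")
E
```

```text
t9.8 [ 0.4749 -0.1602  0.3003] F [ 1.3 -0.1 -1.3] w0.0258 j [-0.    0.11 -0.09 -0.   -1.37  1.57]
```

View pics/w2.png

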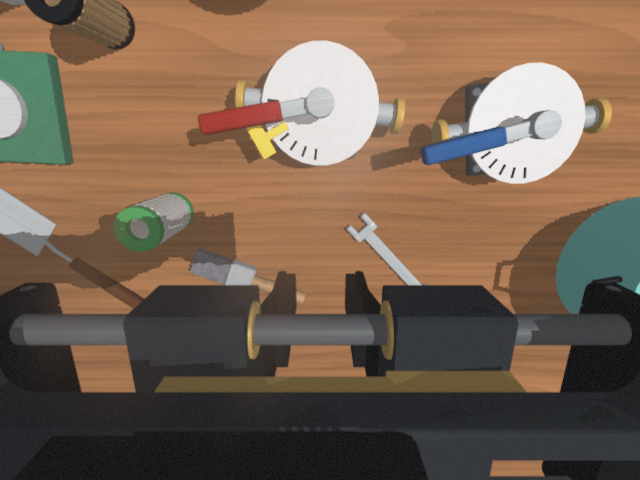

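```bash
python3 - <<'E'
from h import *
for n in("w1","w2"):
    cal=loadcal(n); T=cal["camera_from_world"]; print("cam",-T[:3,:3].T@T[:3,3], "look",-T[2,:3])
s=bot.read_state(); p=s["position"]; print(p,R.from_rotvec(s["tool_rot"]).as_matrix().round(3))
for dz in(-.008,0,.011,.06): print(dz,proj(cal,p+[0,0,dz]))
for dz in(-.008,0,.011): print(dz,proj(cal,p+[0,.013,dz]),proj(cal,p+[0,-.013,dz]))
cal=loadcal("w2")
print("lever axis proj",proj(cal,[*AX,.1]),proj(cal,[AX[0]-.13*np.cos(np.radians(80)),AX[1]+.13*np.sin(np.radians(80)),.094]))
# two-view triangulation of lever end & core top between w1,w2 and top
def tri(obs):
    A=[];b=[]
    for c,px in obs:
        p0=ray(c,px,0);p1=ray(c,px,.3);d=(p1-p0)/np.linalg.norm(p1-p0);M=np.eye(3)-np.outer(d,d);A.append(M);b.append(M@p0)
    return np.linalg.lstsq(np.vstack(A),np.hstack(b),rcond=None)[0]
w1,w2,t=loadcal("w1"),loadcal("w2"),bot.get_calibration("top")
print("lever end",tri([(w1,(321,211)),(w2,(203,123)),(t,(328,229))]))
print("hub",tri([(w1,(318,97)),(w2,(320,102)),(t,(378.5,219.5))]))
print("dial",tri([(w1,(318,98.5)),(w2,(320.5,103))]))
print("core",tri([(w2,(140,228)),(w1,(399,284)),(t,(295.3,277))]))
E
```

```text
cam [ 0.58049657 -0.11674757  0.52257209] look [-0.03637359  0.28068283 -0.9591111 ]
cam [ 0.55266554 -0.16061387  0.49296369] look [-2.81378503e-01  1.89995416e-04 -9.59596843e-01]
[ 0.47440135 -0.16019174  0.2990185 ] [[-1.    -0.002 -0.   ]
 [ 0.     0.001 -1.   ]
 [ 0.002 -1.    -0.001]]
-0.008 [319.60309773 264.40251099]
0 [319.57944458 269.08335401]
0.011 [319.54392025 276.1134441 ]
0.06 [319.32515911 319.40520198]
-0.008 [299.37542589 264.40466503] [339.8312326  264.40035689]
0 [298.60569801 269.08553195] [340.55368896 269.08117601]
0.011 [297.44965611 276.11565052] [341.63873682 276.11123763]
lever axis proj [320.59371121 101.8573949 ] [207.06911311 123.8781719 ]
lever end [ 0.56754505 -0.0276809   0.09523015]
hub [ 0.59036652 -0.16081671  0.08435644]
dial [ 0.59000272 -0.16073257  0.08461143]
core [0.44737617 0.05806186 0.10039576]
```

```bash
python3 - <<'E'
from h import *
a=cv2.imread("pics/w1.png")[220:400,180:460];b=cv2.imread("pics/w2.png")[220:400,220:420]
for n,im,x0 in(("w1",a,180),("w2",b,220)):
    cal=loadcal(n)
    p,phi=((np.array([.5701,-.0392,.3299]),np.radians(187.6)),(np.array([.4744,-.1602,.2995]),np.radians(270)))[n=="w2"]
    w=.0435 if n=="w1" else .013
    z=np.array([np.cos(phi),np.sin(phi),0])
    for s in(-1,1):
        for dz,c in((-.008,(0,255,0)),(0,(255,255,0)),(.011,(255,0,255))):
            u=proj(cal,p+s*w*z+[0,0,dz])-[x0,220]; cv2.circle(im,tuple(int(v) for v in u.round()),1,c,-1)
o=np.hstack([cv2.resize(a,(440,283*1),interpolation=cv2.INTER_CUBIC),cv2.resize(b,(314,283),interpolation=cv2.INTER_CUBIC)])
cv2.imwrite("pics/c3.png",cv2.convertScaleAbs(o,alpha=1.5,beta=25))
E
```

```text
(no output)
```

View pics/c3.png

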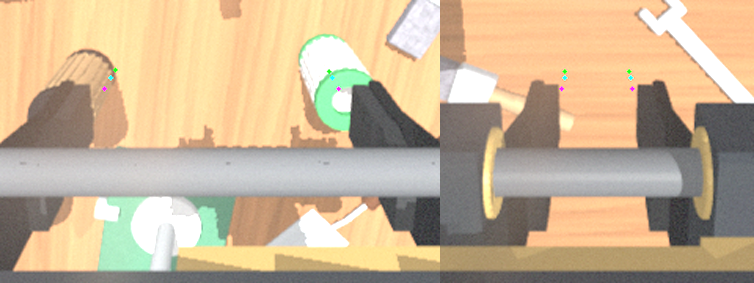

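```bash
python3 - <<'E'
from h import *
for n,p,phi,w,obs in(("w1",[.5701,-.0392,.3299],np.radians(187.6),.0435,82.7),("w2",[.4744,-.1602,.2995],np.radians(270),.013,25.5)):
    cal=loadcal(n); z=np.array([np.cos(phi),np.sin(phi),0]);f=np.cross(z,[0,0,1.])
    C=-cal["camera_from_world"][:3,:3].T@cal["camera_from_world"][:3,3]; f*=np.sign(f@(C-p))
    for dz in(.0,.01,.02,.03,.04,.05):
        a=proj(cal,p+w*z+.0095*f+[0,0,dz]);b=proj(cal,p-w*z+.0095*f+[0,0,dz]); print(n,dz,round(abs(a-b)[0]/2,1),a[1].round(1),"obs",obs)
bot.movel([.474,-.160,.07],speed=.3)
print(bot.movel([.474,-.160,-.045],speed=.04,until_force=4)); st()
p=bot.read_state()["position"]; bot.movel([.474,-.160,.09],speed=.3)
E
```

```text
w1 0.0 71.5 254.8 obs 82.7
w1 0.01 75.0 260.6 obs 82.7
w1 0.02 78.9 267.1 obs 82.7
w1 0.03 83.2 274.2 obs 82.7
w1 0.04 88.1 282.1 obs 82.7
w1 0.05 93.5 291.0 obs 82.7
w2 0.0 21.3 254.9 obs 25.5
w2 0.01 22.3 260.6 obs 25.5
w2 0.02 23.5 267.0 obs 25.5
w2 0.03 24.8 274.1 obs 25.5
w2 0.04 26.2 281.9 obs 25.5
w2 0.05 27.8 290.7 obs 25.5
True
t12.9 [ 0.474  -0.16   -0.0298] F [-0.8  0.3  4.9] w0.0259 j [-0.    0.46 -0.55  0.   -0.55  1.57]
```

```bash
python3 - <<'E'
from h import *
bot.movel(*lp(180,.09),speed=.3); bot.grip(.05)
bot.movep(*lp(100,.09)); r=bot.movel(*lp(100,.038),speed=.12,until_force=8); print(r); st()
bot.grip(.026); st()
for d in (108,120,132,144,156,166): bot.movel(*lp(d,.038),speed=.12)
st()
print(bot.movel(*lp(182,.038),speed=.05,until_force=10)); s=st()
v=s["position"][:2]-AX; print(np.degrees(np.arctan2(v[1],v[0])),np.hypot(*v))
E
```

```text
False
t16.5 [ 0.5705 -0.0479  0.0384] F [0.9 0.4 1.2] w0.0499 j [ 0.2   0.45 -0.32  0.   -0.8  -0.02]
t17.2 [ 0.57   -0.0477  0.038 ] F [ 0.4 -0.5 -0.6] w0.0262 j [ 0.2   0.45 -0.32  0.   -0.8  -0.03]
t19.2 [ 0.4785 -0.133   0.0379] F [-0.7 -0.6 -0.4] w0.0260 j [ 0.06  0.35 -0.5   0.   -0.72  1.26]
True
t19.7 [ 0.4762 -0.1497  0.0377] F [-0.   5.3  2.7] w0.0260 j [ 0.02  0.35 -0.5  -0.01 -0.72  1.48]
174.32126607330176 0.11438554408981147
```

```bash
python3 - <<'E'
from m import *
bot.grip(.05); p=bot.read_state()["position"]; bot.movel([p[0],p[1],.29],speed=.4); st()
im,cal=shot("wrist","w3"); im=im[:,:,::-1]; hsv=cv2.cvtColor(np.ascontiguousarray(im),cv2.COLOR_BGR2HSV)
u=proj(cal,[*AX,.055]).astype(int); print(u)
H=hsv[:,:,0].astype(int)
ym=box((abs(H-28)<5)&(hsv[:,:,1]>100)&(hsv[:,:,2]>150),u[0]-110,u[1]-20,u[0]+20,u[1]+100)
n,l,s,c=cv2.connectedComponentsWithStats(ym.astype(np.uint8)); print(s[1:],c[1:])
cv2.imwrite("pics/c4.png",cv2.resize(im[30:280,90:420],None,fx=2.4,fy=2.4,interpolation=cv2.INTER_CUBIC))
E
```

```text
t21.2 [ 0.4747 -0.1506  0.2898] F [-0.5 -0.1 -1.3] w0.0502 j [ 0.02  0.11 -0.12 -0.   -1.35  1.47]
[321 103]
[[248 124  42  38 689]] [[267.0275762 140.2394775]]
```

View pics/c4.png

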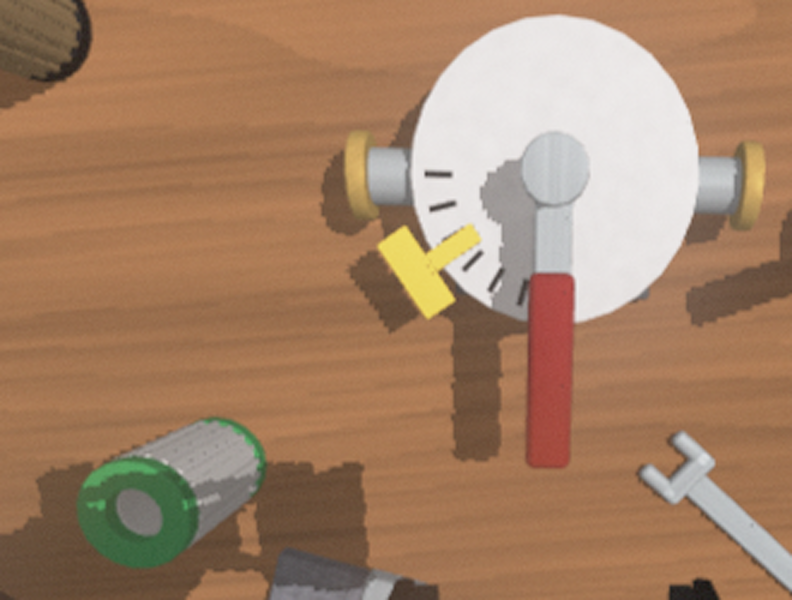

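```bash
python3 - <<'E'
from m import *
im=cv2.imread("pics/w3.png"); cal=loadcal("w3"); hsv=cv2.cvtColor(im,cv2.COLOR_BGR2HSV); H=hsv[:,:,0].astype(int)
w=box((hsv[:,:,1]<45)&(hsv[:,:,2]>120),240,30,390,170).astype(np.uint8)
cs=max(cv2.findContours(w,cv2.RETR_EXTERNAL,cv2.CHAIN_APPROX_NONE)[0],key=cv2.contourArea)
print("dial",circ(np.array([ray(cal,c[0],.052)[:2] for c in cs]),.072))
ym=box((abs(H-28)<5)&(hsv[:,:,1]>100)&(hsv[:,:,2]>150),240,110,300,180)
ax=AX; ang=lambda v:np.degrees(np.arctan2(v[1],v[0]))
c=W(cal,ym,.059).mean(0); print("mark",ang(c-ax),np.hypot(*(c-ax)))
m=box(((H<6)|(H>174))&(hsv[:,:,1]>120),300,140,340,240); P=W(cal,m,.094);c=P.mean(0);d=np.linalg.eigh(np.cov(P.T))[1][:,1]
print("lever",ang(c-ax),np.hypot(*(c-ax)),ang(d))
g=box((abs(H-65)<15)&(hsv[:,:,1]>100),110,215,176,275)
cs=max(cv2.findContours(g.astype(np.uint8),cv2.RETR_EXTERNAL,cv2.CHAIN_APPROX_NONE)[0],key=cv2.contourArea)
print("core",circ(np.array([ray(cal,c[0],.110)[:2] for c in cs]),.028))
print("bore",ray(cal,(90+139/2.4,30+512/2.4),.11))
E
```

```text
dial (array([ 0.59111091, -0.16052519]), np.float64(0.0016061870146682755))
mark 118.03105338675734 0.07811287439611543
lever 173.50903290433848 0.09011333512307508 174.1303285344961
core (array([0.45847937, 0.05942281]), np.float64(0.0051964436284984376))
bore [0.44948115 0.05275136 0.11      ]
```

```bash
python3 - <<'E'
from m import *
bot.movep([.448,.056,.16],rot(np.radians(225))); bot.grip(.087); st()
im,cal=shot("wrist","w4"); im=np.ascontiguousarray(im[:,:,::-1])
print([proj(cal,[.448+a,.056+b,.11]).round() for a,b in((0,0),(.028,0),(-.028,0),(0,.028),(0,-.028))])
cv2.imwrite("pics/c5.png",im[60:360])
E
```

```text
t23.2 [0.448 0.056 0.16 ] F [-0.9  0.6  0.7] w0.0867 j [ 0.49  0.12 -0.45 -0.   -1.01  0.3 ]
[array([320., 244.]), array([293., 219.]), array([346., 269.]), array([295., 269.]), array([347., 219.])]
```

View pics/c5.png

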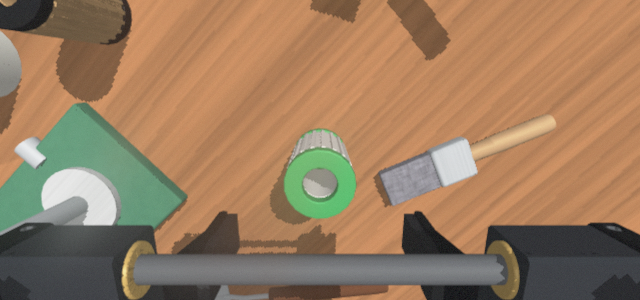

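```bash
python3 - <<'E'
from m import *
bot.movep([.53,.31,.24],rot(np.radians(225))); st()
im,cal=shot("wrist","w5"); im=np.ascontiguousarray(im[:,:,::-1])
print([proj(cal,p).round() for p in((.582,.261,.03),(.582,.261,.135),(.594,.348,.166),(.479,.364,.207))])
cv2.imwrite("pics/c6.png",im[:400])
E
```

```text
t24.4 [0.5296 0.3089 0.2395] F [0.7 0.1 0.4] w0.0867 j [ 0.79  0.34  0.06 -0.   -1.29 -0.01]
[array([317., 144.]), array([316., 146.]), array([230., 215.]), array([316., 344.])]
```

View pics/c6.png

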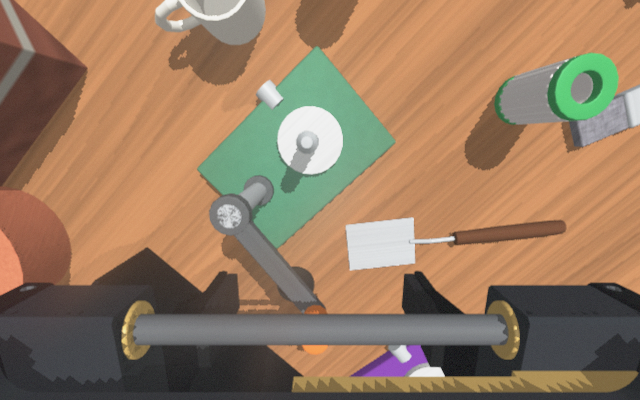

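```bash
python3 - <<'E'
from m import *
im=cv2.imread("pics/w5.png"); cal=loadcal("w5"); hsv=cv2.cvtColor(im,cv2.COLOR_BGR2HSV)
w=box((hsv[:,:,1]<40)&(hsv[:,:,2]>140),265,95,355,185).astype(np.uint8)
cs=max(cv2.findContours(w,cv2.RETR_EXTERNAL,cv2.CHAIN_APPROX_NONE)[0],key=cv2.contourArea)
hull=cv2.convexHull(cs)[:,0]
print("seat",circ(np.array([ray(cal,c,.03)[:2] for c in hull]),.038), cv2.minEnclosingCircle(cs))
print("pipe top", [ray(cal,p,.135).round(4) for p in ((307,141),(308,142),(306,143))])
g=cv2.cvtColor(im,cv2.COLOR_BGR2GRAY)
print("post",ray(cal,(229,213),.166),ray(cal,(259,190),.02),"knob",ray(cal,(317,314),.207))
cv2.imwrite("pics/c7.png",cv2.resize(im[90:195,255:365],None,fx=5,fy=5,interpolation=cv2.INTER_CUBIC))
E
```

```text
seat (array([0.59036666, 0.26496125]), np.float64(0.00010410803950433936)) ((309.7771301269531, 139.88571166992188), 34.37476348876953)
pipe top [array([0.5904, 0.2637, 0.135 ]), array([0.5892, 0.2637, 0.135 ]), array([0.5899, 0.2655, 0.135 ])]
post [0.59529827 0.3474325  0.166     ] [0.59379042 0.35077411 0.02      ] knob [0.49646324 0.34532887 0.207     ]
```

View pics/c7.png

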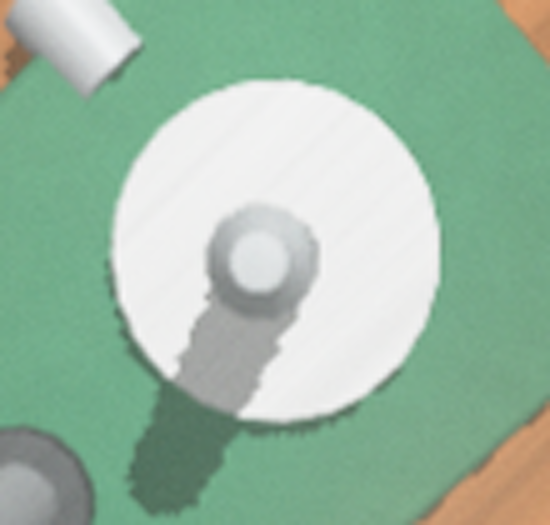

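```bash
python3 - <<'E'
from m import *
o=rot(np.radians(225))
bot.movep([.448,.056,.15],o); print(bot.movel([.448,.056,.046],speed=.12,until_force=8)); st()
bot.grip(.04); st()
bot.movel([.448,.056,.215],speed=.2); s=st()
im,cal=shot("wrist","w6"); hsv=cv2.cvtColor(np.ascontiguousarray(im[:,:,::-1]),cv2.COLOR_BGR2HSV); H=hsv[:,:,0].astype(int)
zt=.215-.046+.110
u=proj(cal,[.448,.056,zt]); print("expect",u, proj(cal,[.448+.02,.056+.02,zt]))
g=box((abs(H-65)<15)&(hsv[:,:,1]>100),230,190,420,330); ys,xs=np.nonzero(g); print(len(xs),xs.min(),xs.max(),ys.min(),ys.max())
for r in range(190,330,8): 
    q=np.nonzero(g[r])[0]; print(r,len(q),(q.min(),q.max()) if len(q) else "", [tuple(v) for v in [] ])
E
```

```text
False
t26.5 [0.4487 0.0564 0.0465] F [-0.2  0.1  0.1] w0.0868 j [ 0.49  0.27 -0.6   0.   -0.7   0.3 ]
t27.2 [0.4482 0.0561 0.0462] F [0.1 0.8 1.4] w0.0543 j [ 0.49  0.27 -0.6   0.   -0.7   0.3 ]
t28.2 [0.4468 0.0557 0.2135] F [-0.  -0.1 -2.7] w0.0542 j [ 0.49  0.07 -0.36 -0.   -1.15  0.3 ]
expect [317.86167534 326.04074403] [251.81464978 326.13237772]
3897 261 382 221 313
190 0  []
198 0  []
206 0  []
214 0  []
222 3 (np.int64(341), np.int64(343)) []
230 1 (np.int64(351), np.int64(351)) []
238 0  []
246 0  []
254 0  []
262 22 (np.int64(318), np.int64(339)) []
270 56 (np.int64(301), np.int64(356)) []
278 81 (np.int64(285), np.int64(365)) []
286 98 (np.int64(274), np.int64(371)) []
294 109 (np.int64(267), np.int64(375)) []
302 81 (np.int64(263), np.int64(380)) []
310 45 (np.int64(272), np.int64(382)) []
318 0  []
326 0  []
```

```bash
python3 - <<'E'
from m import *
im=cv2.imread("pics/w6.png"); cal=loadcal("w6"); hsv=cv2.cvtColor(im,cv2.COLOR_BGR2HSV); H=hsv[:,:,0].astype(int)
f=np.array([1,-1,0])/2**.5; c=np.array([.4468,.0557,.2135-.0462+.110])
for d in(-.003,0,.003): print("f off",d,proj(cal,c+f*(.028+d)))
print("ctr",proj(cal,c),"bore front",proj(cal,c+f*.0135))
g=box((abs(H-65)<15)&(hsv[:,:,1]>80),295,240,350,330)
for x in range(308,334,3): q=np.nonzero(g[:,x])[0]; print(x,q.min(),q.max(),len(q))
E
```

```text
f off -0.003 [320.31565684 271.69309196]
f off 0 [320.31406845 264.90021889]
f off 0.003 [320.31246029 258.02282578]
ctr [320.32817131 325.21201511] bore front [320.32156902 296.97687431]
308 261 298 38
311 261 298 38
314 260 297 38
317 259 297 39
320 260 297 38
323 260 297 38
326 260 297 38
329 261 298 38
332 261 299 39
```

```bash
python3 - <<'E'
from h import *
o=rot(np.radians(225)); X,Y=.590,.2647
bot.movep([X,Y,.215],o); bot.dwell(.3); st()
h=bot.movel([X,Y,.165],speed=.06,until_force=4); s=st(); print(h)
if not h:
    h=bot.movel([X,Y,.095],speed=.08,until_force=5); s=st(); print(h)
    if not h: h=bot.movel([X,Y,.068],speed=.025,until_force=5); s=st(); print(h)
E
```

```text
t29.5 [0.5899 0.2639 0.2159] F [ 0.1  0.5 -1.9] w0.0540 j [ 0.67  0.41  0.1   0.   -1.26  0.11]
t30.5 [0.5904 0.2649 0.1655] F [-0.1  0.7 -1.4] w0.0541 j [ 0.67  0.44  0.03  0.   -1.16  0.11]
False
t31.6 [0.5905 0.265  0.0957] F [ 0.3 -0.2 -1.9] w0.0543 j [ 0.67  0.5  -0.06  0.   -1.01  0.11]
False
t32.3 [0.5902 0.2648 0.0761] F [-0.4 -0.4  3.9] w0.0542 j [ 0.67  0.52 -0.09  0.   -0.97  0.11]
True
```

```bash
cat >> h.py <<'E'
PO=np.array([.5945,.349])
def sp(deg,z=.140,r=.115):
    a=np.radians(deg); return [PO[0]+r*np.cos(a),PO[1]+r*np.sin(a),z],rot(a+np.pi/2)
E
python3 - <<'E'
from h import *
bot.grip(.08); s=st()
X,Y=s["position"][:2]; bot.movel([X,Y,.21],speed=.3); st()
for d in (172.6,220,267,274): print(d,bot.solve_ik(*sp(d)))
E
```

```text
t33.1 [0.5892 0.2642 0.0747] F [ 0.2 -0.  -0.2] w0.0800 j [ 0.67  0.52 -0.09 -0.   -0.97  0.11]
t33.7 [0.589  0.2643 0.2108] F [ 0.2  0.9 -0.8] w0.0800 j [ 0.67  0.41  0.09 -0.   -1.26  0.11]
172.6 [ 9.16472683e-01  3.87634477e-01 -1.25118197e-01  4.44089210e-16
 -1.05804365e+00  5.25169279e-01]
220 [ 0.77857934  0.34513002 -0.19118153  0.         -1.03448477  1.49034868]
267 [ 0.63375931  0.4372519  -0.04519011  0.         -1.08835432  2.45547347]
274 [ 0.6206211   0.45857051 -0.0099638   0.         -1.10226202  2.59078473]
```

```bash
python3 - <<'E'
from h import *
bot.grip(.06)
bot.movep(*sp(172.6,.20)); print(bot.movel(*sp(172.6),speed=.12,until_force=6)); st()
bot.grip(.027); st()
for d in (184,196,208,220,232,244,256): bot.movel(*sp(d),speed=.12)
st(); print(bot.movel(*sp(277),speed=.06,until_force=9)); s=st()
v=s["position"][:2]-PO; print(np.degrees(np.arctan2(v[1],v[0]))%360,np.hypot(*v))
E
```

```text
False
t35.6 [0.4814 0.3638 0.1405] F [-0.2  0.5  0.8] w0.0603 j [ 0.92  0.39 -0.12  0.   -1.06  0.53]
t36.5 [0.4804 0.3638 0.1399] F [ 0.4  1.2 -0.4] w0.0271 j [ 0.92  0.39 -0.13 -0.   -1.06  0.53]
t39.0 [0.5661 0.2376 0.1399] F [-0.4 -0.6  0.1] w0.0268 j [ 0.66  0.41 -0.1  -0.   -1.07  2.23]
True
t39.5 [0.5907 0.2352 0.1388] F [-2.3  0.3  2. ] w0.0270 j [ 0.63  0.45 -0.03 -0.   -1.1   2.51]
268.08555162313024 0.1138748171817834
```

```bash
python3 - <<'E'
from m import *
bot.grip(.06); s=st(); p=s["position"]; bot.movel([p[0],p[1],.21],speed=.3)
bot.movep(*lp(173.6,.20)); bot.grip(.05); bot.movep(*lp(173.6,.10)); print(bot.movel(*lp(173.6,.038),speed=.12,until_force=8)); st()
bot.grip(.026)
for d in (164,154,144,134,126,118.4): bot.movel(*lp(d,.038),speed=.12)
bot.dwell(.2); st(); bot.grip(.018); st(); bot.dwell(.2); bot.grip(.05); st()
p=bot.read_state()["position"]; bot.movel([p[0],p[1],.27],speed=.4); bot.movep([.475,-.15,.29],rot(np.radians(264))); bot.dwell(.2); st()
im,cal=shot("wrist","w7")
E
```

```text
t40.3 [0.5915 0.2347 0.1385] F [ 0.9  0.7 -0.8] w0.0597 j [ 0.63  0.45 -0.03 -0.   -1.1   2.51]
False
t43.9 [ 0.4771 -0.1483  0.0393] F [ 0.7 -0.  -0.2] w0.0500 j [ 0.02  0.35 -0.5   0.   -0.72  1.43]
t46.7 [ 0.5351 -0.0601  0.0382] F [ 0.6 -0.3 -0.1] w0.0261 j [ 0.19  0.41 -0.4  -0.   -0.76  0.31]
t47.0 [ 0.5348 -0.06    0.0381] F [-1.8 -1.5  1.5] w0.0218 j [ 0.19  0.41 -0.4   0.   -0.76  0.31]
t48.0 [ 0.5353 -0.0598  0.038 ] F [ 0.1  0.5 -0.9] w0.0498 j [ 0.19  0.41 -0.4   0.   -0.76  0.31]
t49.9 [ 0.4751 -0.1497  0.2896] F [ 0.1 -0.3 -0.5] w0.0500 j [ 0.02  0.11 -0.12 -0.   -1.34  1.44]
```

```bash
python3 - <<'E'
from m import *
im=cv2.imread("pics/w7.png"); cal=loadcal("w7"); hsv=cv2.cvtColor(im,cv2.COLOR_BGR2HSV); H=hsv[:,:,0].astype(int)
ang=lambda v:np.degrees(np.arctan2(v[1],v[0]))
m=box(((H<6)|(H>174))&(hsv[:,:,1]>120),180,90,330,240)
n,l,s,c=cv2.connectedComponentsWithStats(m.astype(np.uint8)); i=1+s[1:,4].argmax(); m=l==i; print(s[i])
P=W(cal,m,.094);c=P.mean(0);d=np.linalg.eigh(np.cov(P.T))[1][:,1]
print("lever",ang(c-AX),np.hypot(*(c-AX)),ang(d),ang(-d),len(P))
ym=box((abs(H-28)<5)&(hsv[:,:,1]>100)&(hsv[:,:,2]>150),200,90,320,200)
n,l,s,cc=cv2.connectedComponentsWithStats(ym.astype(np.uint8)); print(s[1:],cc[1:].round(1))
P=W(cal,ym,.059)
A=ang(np.array([0,1]));v=P-AX;a=np.degrees(np.arctan2(v[:,1],v[:,0]))
u=np.array([np.cos(np.radians(118.4)),np.sin(np.radians(118.4))]);t=np.array([-u[1],u[0]])
print("tab tangential extents",(v@t).min(),(v@t).max(),"radial",(v@u).min(),(v@u).max())
T=bot.get_calibration("top");im2,_=shot("top","t7");h2=cv2.cvtColor(np.ascontiguousarray(im2[:,:,::-1]),cv2.COLOR_BGR2HSV)
k=box(cv2.inRange(h2,(8,200,180),(16,255,255))>0,100,150,300,300); ys,xs=np.nonzero(k)
q=ray(T,(xs.mean(),ys.mean()),.207); print("knob",len(xs),q,ang(q[:2]-PO)%360,np.hypot(*(q[:2]-PO)))
# crop views: wrist valve + top stand
a=cv2.resize(im[40:240,170:420],None,fx=1.6,fy=1.6,interpolation=cv2.INTER_CUBIC)
b=cv2.resize(np.ascontiguousarray(im2[150:290,140:310,::-1]),(389,320),interpolation=cv2.INTER_CUBIC)
cv2.imwrite("pics/c8.png",np.hstack([a,b]))
E
```

```text
[ 215  120   74   61 1599]
lever 118.58004797838767 0.09199335099199385 118.7096585827479 -61.2903414172521 1599
[[247 127  13  12  78]
 [263 150  15  14 117]] [[252.9 132.5]
 [270.  156.5]]
tab tangential extents -0.02186596439528524 0.020869082802637738 radial 0.07570301711946566 0.09242350962655829
knob 54 [0.58842255 0.23477088 0.207     ] 266.9545039263454 0.1143906793726447
```

View pics/c8.png

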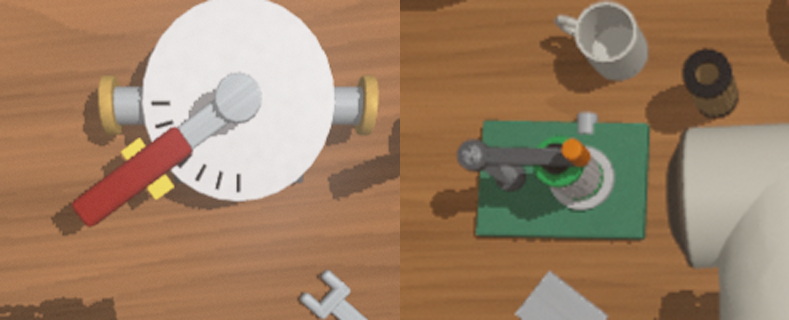

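```bash
python3 -c "
from h import *
st(); print(bot.close_job())"
```

```text
t50.0 [ 0.4751 -0.1498  0.2898] F [-0.  -0.8  0.4] w0.0500 j [ 0.02  0.11 -0.12 -0.   -1.34  1.45]
the job is handed in; nothing more can be done
None
```

The job is done and handed in at 50.0 s of the 72 s allowed. The steps were done in the order asked:

- **Lever shut:** I pushed the red lever against its stop. It measured 173.5° in the world frame, against about 173.9° expected.
- **Core seated:** I lowered the fresh core over the pipe. First contact, about 5 N, came at the seat height.
- **Swing arm home:** I pushed the arm until a 9 N force change marked the stop. The knob measured 266.95° against 267° expected. The last picture shows the arm over the core.
- **Lever set to the marker:** I opened the lever to the yellow marker and let go. The lever measured 118.6° and the marker about 118.1°, a difference of about 0.5°.

**Check that failed:** my first attempt at the lever passed over it without touching. The fingertips were 30 mm behind the reported TCP, where 8 mm ahead was stated. A touch on the table confirmed this, and I allowed for it from then on.

**Bystanders:** the mug and the used core look unmoved in the final picture. I did not measure them, the blue lever or the mould at the end. The robot touched none of these by plan, and no unexpected forces showed at the points I read. It was clear of everything when I handed in.

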